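# Line up the desk canisters by height

### The job

Line up the four copper canisters on the wooden ledge in order of height, each standing upright and centred on its own cork disc: the tallest on the disc nearest the orange stapler, then stepping down to the shortest on the disc nearest the pencil tray. Never tip a canister over, and leave the stapler and the pencil tray where they are.

Things in the scene. Friction and masses are not known exactly. Their poses are not given: they have to be found in the camera images.
- can_blue: closed copper-toned steel canister with a flat blue lid, a plain upright cylinder 60 mm in diameter and 115 mm tall, about 280 g, loose, standing on the desk at the start; origin at the centre of its underside, z up; may be gripped anywhere round its side
- can_green: closed copper-toned steel canister with a flat green lid, a plain upright cylinder 52 mm in diameter and 90 mm tall, about 190 g, loose, standing on the desk at the start; origin at the centre of its underside, z up; may be gripped anywhere round its side
- can_yellow: closed copper-toned steel canister with a flat yellow lid, a plain upright cylinder 44 mm in diameter and 65 mm tall, about 120 g, loose, standing on the desk at the start; origin at the centre of its underside, z up; may be gripped anywhere round its side
- can_white: closed copper-toned steel canister with a flat white lid, a plain upright cylinder 36 mm in diameter and 40 mm tall, about 70 g, loose, standing on the desk at the start; origin at the centre of its underside, z up; may be gripped anywhere round its side
- disc1: flat cork disc 70 mm across set in the top of the dark wooden ledge, at one end of the row; fixed; origin at the disc's centre on the ledge's top face, which is 12 mm above the desk, z up, y along the row from disc1 towards disc4. The ledge is 370 mm long and 100 mm wide; discs are 90 mm apart in a straight row along its middle
- disc2: flat cork disc 70 mm across set in the top of the dark wooden ledge, second in the row, next to disc1; fixed; origin at the disc's centre on the ledge's top face, which is 12 mm above the desk, z up, y along the row from disc1 towards disc4. The ledge is 370 mm long and 100 mm wide; discs are 90 mm apart in a straight row along its middle
- disc3: flat cork disc 70 mm across set in the top of the dark wooden ledge, third in the row, between disc2 and disc4; fixed; origin at the disc's centre on the ledge's top face, which is 12 mm above the desk, z up, y along the row from disc1 towards disc4. The ledge is 370 mm long and 100 mm wide; discs are 90 mm apart in a straight row along its middle
- disc4: flat cork disc 70 mm across set in the top of the dark wooden ledge, at the other end of the row; fixed; origin at the disc's centre on the ledge's top face, which is 12 mm above the desk, z up, y along the row from disc1 towards disc4. The ledge is 370 mm long and 100 mm wide; discs are 90 mm apart in a straight row along its middle
- stapler: orange plastic stapler lying on its side on the desk just past one end of the ledge (either end), 130 mm long across the row, 55 mm wide, 34 mm high, loose; origin at the centre of its underside, x along its length
- tray: light wooden pencil tray, 180 mm long across the row, 72 mm wide, 22 mm high, two pencils fixed in it, loose, on the desk just past the end of the ledge that is away from the stapler; origin at the centre of its underside, x along its length

How it is judged (in metres and radians):
At the end, for the whole second after the job is handed in: Counting from the stapler's end of the ledge the discs carry the blue (115 mm), green (90 mm), yellow (65 mm) and white (40 mm) canister, each within 13 mm of its disc's centre, standing on the ledge (its underside within 5 mm of the ledge's top face), upright within 0.1 rad, released and at rest (((horizontal distance between stapler and disc1 below 0.2 m and horizontal distance between can_blue and disc1 below 0.013 m and z of can_blue in the frame of disc1 between -0.005 and 0.005 m and horizontal distance between can_green and disc2 below 0.013 m and z of can_green in the frame of disc2 between -0.005 and 0.005 m and horizontal distance between can_yellow and disc3 below 0.013 m and z of can_yellow in the frame of disc3 between -0.005 and 0.005 m and horizontal distance between can_white and disc4 below 0.013 m and z of can_white in the frame of disc4 between -0.005 and 0.005 m) or (horizontal distance between stapler and disc4 below 0.2 m and horizontal distance between can_blue and disc4 below 0.013 m and z of can_blue in the frame of disc4 between -0.005 and 0.005 m and horizontal distance between can_green and disc3 below 0.013 m and z of can_green in the frame of disc3 between -0.005 and 0.005 m and horizontal distance between can_yellow and disc2 below 0.013 m and z of can_yellow in the frame of disc2 between -0.005 and 0.005 m and horizontal distance between can_white and disc1 below 0.013 m and z of can_white in the frame of disc1 between -0.005 and 0.005 m)) and angle between each of can_blue, can_green, can_yellow, can_white's own z axis and vertical below 0.1 rad and linear speed of each of can_blue, can_green, can_yellow, can_white below 0.02 m/s); the robot touches nothing.
It fails at once if a canister is tipped over (more than 0.6 rad) (angle between any of can_blue, can_green, can_yellow, can_white's own z axis and vertical above 0.6 rad).
It fails at once if the stapler or the pencil tray is moved more than 20 mm (distance of any of stapler, tray from where it was at the start of the episode above 0.02 m).
It also fails if it takes over 99 s, if anything falls off the work surface, if the arm or the gripper's body presses on something with over 40 N, if the wrist force passes 120 N, or if a joint passes its speed limit or range.

### The arm

A 7-joint arm with a two-finger parallel gripper is mounted at the origin on the work surface. World frame = base frame: x ahead of the robot, y to its left, z up, the work surface at z = 0. Lengths are in m, angles in degrees, forces in N, time in s.
With the tool pointing down it reaches from about 0.425 to 0.95 m from the base axis. Payload 4.7 kg.
Tool frame: the origin (TCP) lies between the finger pads; the fingertips stand 25 mm ahead of it and the grasp point (between the pads) lies 6 mm ahead of it (arm.tip_reach is the distance from the TCP to the fingertips, in m); z points along the fingers, y is the line along which they close (so a half turn about z gives the same grasp; the last joint's range is limited). The gripper opens to 87 mm and grips with 3 to 60 N. Pads are 19 mm wide; open, the fingers measure 117 mm over their backs; the gripper's body (75 mm by 190 mm) begins 51 mm behind the grasp point.
Start: joints at [67.787, 26.849, -2.785, 87.806, 1.381, 65.374, -4.715], TCP at [0.237, -0.632, 0.248] pointing down, gripper open.
Joint ranges: [-148.3, 148.3], [-19.14, 114.17], [-79.39, 73.82], [5.75, 140.21], [-59.74, 239.74], [12.07, 113.84], [-152.46, 152.46]. Speed limits (degrees/s): [147.25, 147.25, 180, 180, 180, 180, 180].

### API

Orientations are given as [roll, pitch, yaw] about the fixed x, y, z axes, in that order (R = Rz(yaw) Ry(pitch) Rx(roll)).
In Python, from station import arm, open_jaws, grasp, solver, imaging, sign_off, find_in, spot_point gives the robot as it stands. The module is installed in compiled form; this text tells all that it offers. Calls block until the motion is done:
- arm.move_ptp(position, orientation): joint-space move of the TCP to a pose.
- arm.move_l(position, speed=0.15, orientation=None, max_force=None): straight line of the TCP; orientation=None keeps the orientation; speed is the mean speed in m/s. With max_force (N) it stops when the force on the tool has changed by that much, and returns True; else False.
- arm.move_joints(angles): joint-space move.
- open_jaws() and grasp(squeeze=None): open the fingers fully, or close them until they stop; squeeze is the grip in N (None keeps the last).
- arm.sleep(seconds).
- solver.inverse_kinematics(position, orientation): joint angles nearest the present ones, or None.
- imaging.get_image(name): name is "scene" or "top" or "wrist"; returns a dict with "image" (480x640x3 uint8, red, green, blue), "intrinsics" (3x3 intrinsics, pixels), "k1" (the pictures are not rectified: a ray, as slopes to the right and down, at radius r is drawn at 1 + k1 r^2 times it, then the intrinsics apply), "R" (3x3) and "t" (3): a world point X has camera coordinates R X + t. Camera axes: x right, y down, z forward; pixel columns grow to the right and rows downward; lengths in m; the calibration is good to about 2 mm. A picture is of the moment at which its call begins. There is no depth.
A pose or a line that the arm cannot do raises arm.Unreachable and nothing moves.
- sign_off(): hands the job in; it is judged then, once.
Trained networks look in the newest picture that a camera, given by its name, has taken for a name from the list of things; names that differ only in an ending like _2 or _b are one class to them, and where a whole thing is asked for, a point or a joint stands for the part that bears it (a point fixed in the world has none). Each returns a list of dicts, best first, with "conf" (0 to 1); they miss things now and then, are a little off and sometimes report something else, mostly with a low value. They report only what shows in the picture. A call takes as long as a camera call.
- find_in(label, camera): "xy" ([column, row] in pixels, amid what is visible of it).
- spot_point(label, camera): "xy" ([column, row] in pixels: a listed point, or the origin of a listed thing).
Readings, each from a call of its own:
- arm.current_t(): time.
- arm.current_qpos(): joint angles.
- arm.current_qvel(): joint speeds.
- arm.current_joint_efforts(): joint torques, N m.
- arm.current_ee_pos(): TCP position.
- arm.current_ee_rot(): TCP orientation.
- arm.current_force(): force on the tool from outside, world axes, zero at the start.
- arm.current_ft_torque(): the same for the moment, N m.
- arm.current_opening(): finger opening in m.
- arm.current_grip_force(): force on a finger pad.
Only numpy, scipy, OpenCV 4.12 (cv2) and the standard library are available. Lean on these libraries where they do the work, as an engineer would, in place of code of your own. Each camera call takes 0.05 s, during which the arm holds its last target. There are 200 camera calls.

## Working session

There is one attempt and no reset: what is moved stays moved. The work goes in short steps, each a Python script; the robot and the scene stay as the last script left them, time stands still between calls to the robot, and variables do not carry over. Pictures are saved under pics/ and viewed, at most 14 in all, crops included, and the job is handed in when it is done.

```bash
mkdir -p pics
cat > h.py <<'E'
import numpy as np, cv2
from station import arm, open_jaws, grasp, solver, imaging, sign_off, find_in, spot_point
def world(im,xy,z):
    K=np.array(im["intrinsics"]);R=np.array(im["R"]);t=np.array(im["t"])
    n=cv2.undistortPoints(np.array([[xy]],float),K,np.array([im["k1"],0,0,0.]))[0,0]
    c=-R.T@t; d=R.T@np.array([n[0],n[1],1]); return c+d*(z-c[2])/d[2]
E
python3 - <<'E'
from h import *
for cam in ("top","scene"):
    im=imaging.get_image(cam); cv2.imwrite(f"pics/{cam}0.png",im["image"][:,:,::-1])
    print(cam, np.round(-np.array(im["R"]).T@im["t"],3))
    for n,z in dict(can_blue=0,can_green=0,can_yellow=0,can_white=0,disc1=.012,disc2=.012,disc3=.012,disc4=.012,stapler=0,tray=0).items():
        print(n,[(np.round(d["conf"],2),np.round(d["xy"]),np.round(world(im,d["xy"],z)[:2],3)) for d in spot_point(n,cam)[:4]])
print(arm.current_t(),arm.current_ee_rot())
E
```

```text
top [0.372 0.003 0.922]
can_blue [(np.float64(0.74), array([226., 300.]), array([0.453, 0.18 ])), (np.float64(0.19), array([296., 321.]), array([0.438, 0.048]))]
can_green [(np.float64(0.61), array([298., 323.]), array([0.436, 0.045]))]
can_yellow [(np.float64(0.75), array([364., 316.]), array([ 0.467, -0.07 ]))]
can_white [(np.float64(0.9), array([424., 341.]), array([ 0.442, -0.182]))]
disc1 [(np.float64(0.97), array([293., 219.]), array([0.619, 0.087])), (np.float64(0.79), array([340., 229.]), array([ 0.616, -0.001])), (np.float64(0.77), array([385., 239.]), array([ 0.61 , -0.085])), (np.float64(0.57), array([243., 209.]), array([0.623, 0.182]))]
disc2 [(np.float64(0.97), array([293., 219.]), array([0.619, 0.087])), (np.float64(0.79), array([340., 229.]), array([ 0.616, -0.001])), (np.float64(0.77), array([385., 239.]), array([ 0.61 , -0.085])), (np.float64(0.57), array([243., 209.]), array([0.623, 0.182]))]
disc3 [(np.float64(0.97), array([293., 219.]), array([0.619, 0.087])), (np.float64(0.79), array([340., 229.]), array([ 0.616, -0.001])), (np.float64(0.77), array([385., 239.])
[... 1328 characters left out ...]
2., 273.]), array([0.634, 0.187])), (np.float64(0.66), array([258., 278.]), array([ 0.605, -0.084]))]
disc3 [(np.float64(0.9), array([307., 280.]), array([0.622, 0.006])), (np.float64(0.85), array([402., 273.]), array([0.634, 0.187])), (np.float64(0.66), array([258., 278.]), array([ 0.605, -0.084]))]
disc4 [(np.float64(0.9), array([307., 280.]), array([0.622, 0.006])), (np.float64(0.85), array([402., 273.]), array([0.634, 0.187])), (np.float64(0.66), array([258., 278.]), array([ 0.605, -0.084]))]
stapler [(np.float64(0.66), array([205., 289.]), array([ 0.606, -0.183]))]
tray [(np.float64(0.55), array([458., 268.]), array([0.631, 0.301]))]
1.1 [ 1.79993767e+02 -2.41630926e-03  2.05575956e+01]
```

View pics/top0.png

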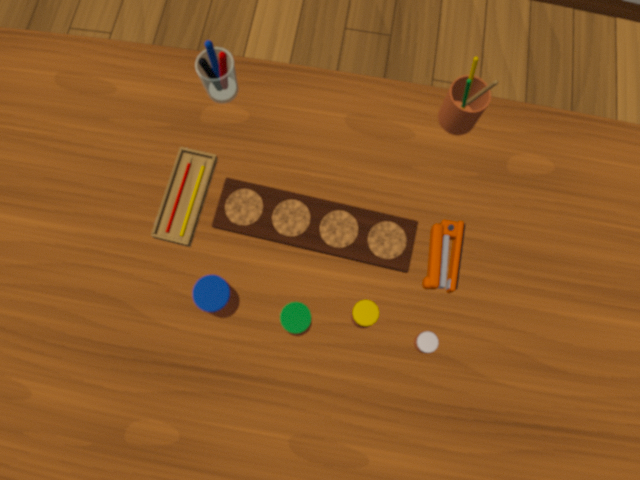

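View pics/scene0.png

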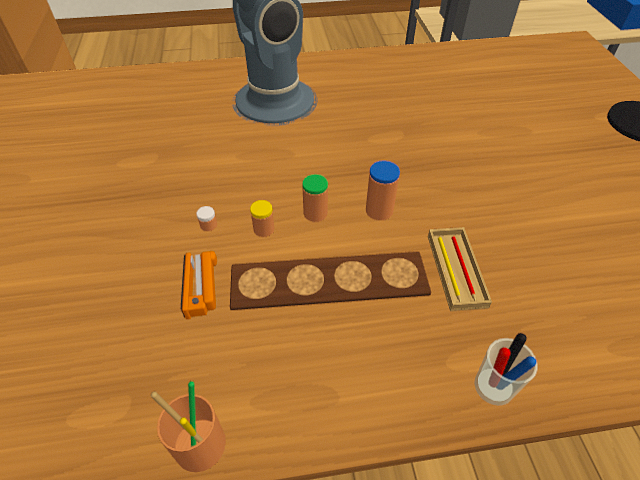

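The top view shows the tray at left (185,195) and the stapler at right (445,255). The discs are at (244,207), (291,218), (339,229) and (387,240), so blue goes on the one at (387,240). The lids are at (212,293), (296,318), (366,313) and (427,342). I'll measure these by segmentation.

```bash
cat >> h.py <<'E'
H=dict(blue=.115,green=.09,yellow=.065,white=.04)
def lids(im,base=0.):
    hsv=cv2.cvtColor(im["image"],cv2.COLOR_RGB2HSV); out={}
    rng=dict(blue=((100,150,60),(125,255,255)),green=((55,120,50),(85,255,255)),yellow=((25,180,120),(33,255,255)),white=((0,0,140),(179,60,255)))
    for n,(lo,hi) in rng.items():
        m=cv2.inRange(hsv,lo,hi); m[:140]=0; m[420:]=0; m=cv2.morphologyEx(m,cv2.MORPH_OPEN,np.ones((3,3)))
        k,_,st,c=cv2.connectedComponentsWithStats(m)
        q=[(st[i,4],c[i]) for i in range(1,k) if max(st[i,2:4])<1.6*min(st[i,2:4])]
        if q:
            a,xy=max(q,key=lambda v:v[0]); out[n]=(a,np.round(xy,1),np.round(world(im,xy,base+H[n]),4)[:2])
    return out
def discs(im,guess):
    """cork blobs: bright pixels inside the dark ledge, near the guesses"""
    hsv=cv2.cvtColor(im["image"],cv2.COLOR_RGB2HSV); res=[]
    for g in guess:
        m=np.zeros(hsv.shape[:2],np.uint8); cv2.circle(m,tuple(int(v) for v in g),26,255,-1)
        v=cv2.GaussianBlur(hsv[:,:,2],(5,5),0); b=((v>105)&(m>0)).astype(np.uint8)
        k,l,st,c=cv2.connectedComponentsWithStats(b); i=l[int(g[1]),int(g[0])]
        cn,_=cv2.findContours((l==i).astype(np.uint8),cv2.RETR_EXTERNAL,cv2.CHAIN_APPROX_NONE)
        e=cv2.fitEllipse(max(cn,key=len)); res.append((np.round(e[0],1),np.round(e[1],1),np.round(world(im,e[0],.012),4)[:2]))
    return res
E
python3 - <<'E'
from h import *
G=dict(top=[(387,240),(339,229),(291,218),(244,207)],scene=[(257,283),(305,280),(353,276),(400,273)])
for cam in G:
    im=imaging.get_image(cam); print(cam)
    for k,v in lids(im).items(): print(k,*v)
    D=discs(im,G[cam])
    for d in D: print(*d)
    P=np.array([d[2] for d in D]); print(np.linalg.norm(np.diff(P,axis=0),axis=1))
E
```

```text
top
blue 986 [211. 293.] [0.4497 0.183 ]
green 730 [295.4 317.4] [0.437 0.046]
yellow 473 [365.3 312.5] [ 0.4668 -0.0656]
white 344 [427.1 341.7] [ 0.4379 -0.179 ]
[386.6 239.7] [37.6 39. ] [ 0.6098 -0.0884]
[338.4 228.5] [37.3 38.7] [0.6156 0.0015]
[290.7 217.5] [36.8 38.7] [0.6213 0.0913]
[243.5 206.6] [36.3 38.7] [0.6269 0.1812]
[0.0900869  0.08998072 0.09007425]
scene
blue 515 [384.2 171.8] [0.4607 0.1831]
green 387 [314.8 183.9] [0.448  0.0472]
yellow 295 [261.1 208.3] [ 0.4751 -0.0638]
white 641 [492.  384.3] [0.878  0.2581]
[257.5 279.6] [41.5 44.2] [ 0.6076 -0.0848]
[303.6 276.4] [40.5 43.8] [0.6132 0.0015]
[353.2 271.9] [41.  43.3] [0.617  0.0958]
[400.4 271.3] [33.3 48.7] [0.6289 0.1848]
[0.0864815  0.09437653 0.08979204]
```

```bash
cat >> h.py <<'E'
DISC=dict(blue=(.6098,-.0884),green=(.6156,.0015),yellow=(.6213,.0913),white=(.6269,.1812))
CAN=dict(blue=(.4517,.183),green=(.439,.046),yellow=(.4688,-.0656),white=(.4399,-.179))
GZ=dict(blue=.071,green=.05,yellow=.04,white=.025)
O=[180,0,86.4]
def job(n):
    x,y=CAN[n]; X,Y=DISC[n]; z=GZ[n]+.006
    open_jaws()
    arm.move_ptp([x,y,.22],O); arm.move_l([x,y,z],.12); grasp(20)
    print(n,"open",arm.current_opening(),"grip",arm.current_grip_force())
    up=z+.12; arm.move_l([x,y,up],.15)
    print("held",arm.current_opening(),arm.current_grip_force())
    arm.move_l([X,Y,up],.2); arm.move_l([X,Y,z+.022],.15)
    hit=arm.move_l([X,Y,z+.010],.02,max_force=4)
    print("hit",hit,arm.current_ee_pos(),"t",arm.current_t())
    open_jaws(); arm.move_l([X,Y,max(.22,z+.1)],.15)
E
python3 - <<'E'
from h import *
for y in (86.4,-93.6):
  for n in CAN:
    for p,z in((CAN[n],.22),(CAN[n],GZ[n]+.006),(CAN[n],GZ[n]+.126),(DISC[n],GZ[n]+.126),(DISC[n],GZ[n]+.018)):
        q=solver.inverse_kinematics([*p,z],[180,0,y]); print(y,n,z,None if q is None else np.round(q))
E
```

```text
86.4 blue 0.22 [ 25.  22. -64. 112.  23.  60. -53.]
86.4 blue 0.077 [ 21.  39. -63. 119.  46.  51. -73.]
86.4 blue 0.197 [ 24.  25. -64. 114.  26.  58. -56.]
86.4 blue 0.197 [ 30.  28. -35.  98.  18.  60. -15.]
86.4 blue 0.089 [ 28.  35. -32. 103.  24.  49. -20.]
86.4 green 0.22 [ 33.  12. -49. 118.  11.  55. -26.]
86.4 green 0.056 [ 22.  28. -41. 126.  31.  36. -45.]
86.4 green 0.176 [ 31.  16. -49. 121.  16.  50. -31.]
86.4 green 0.176 [ 23.  30. -38.  99.  21.  58. -26.]
86.4 green 0.068 [ 20.  37. -33. 103.  27.  47. -30.]
86.4 yellow 0.22 [ 34.  13. -36. 115.   9.  55. -10.]
86.4 yellow 0.046 [ 25.  28. -28. 123.  23.  34. -23.]
86.4 yellow 0.166 [ 32.  17. -35. 118.  13.  49. -13.]
86.4 yellow 0.166 [ 16.  32. -40.  98.  24.  58. -36.]
86.4 yellow 0.057999999999999996 [ 11.  39. -33. 102.  28.  47. -39.]
86.4 white 0.22 [ 44.  12. -30. 115.   7.  55.   6.]
86.4 white 0.031 [ 36.  29. -24. 124.  22.  31.  -7.]
86.4 white 0.151 [ 42.  18. -29. 119.  12.  46.   2.]
86.4 white 0.151 [ 12.  39. -49.  95.  32.  62. -49.]
86.4 white 0.043 [  5.  43. -37.  99.  33.  49. -50.]
-93.6 blu
[... 450 characters left out ...]
0.176 [ 40.  43. -68.  98.  42.  69. 137.]
-93.6 green 0.068 [ 39.  54. -68. 102.  55.  65. 128.]
-93.6 yellow 0.22 [ 62.  26. -74. 114.  29.  62. 151.]
-93.6 yellow 0.046 [ -43.   43.   63.  127.  -56.   47. -125.]
-93.6 yellow 0.166 [ -48.   24.   65.  122.  -28.   51. -150.]
-93.6 yellow 0.166 [ 31.  45. -68.  97.  44.  69. 128.]
-93.6 yellow 0.057999999999999996 [ 30.  56. -68. 101.  57.  66. 120.]
-93.6 white 0.22 [ -36.   17.   65.  118.  -18.   56. -145.]
-93.6 white 0.031 [ -28.   45.   63.  127.  -60.   47. -108.]
-93.6 white 0.151 [ -33.   26.   64.  123.  -31.   50. -133.]
-93.6 white 0.151 [ 22.  48. -68.  94.  47.  71. 120.]
-93.6 white 0.043 [ 21.  59. -68.  98.  59.  67. 113.]
```

Run:
```python
from h import *
job("blue")
im=imaging.get_image("top"); cv2.imwrite("pics/top1.png",im["image"][:,:,::-1])
for k,v in lids(im,.012).items(): print(k,*v)
```

```text
blue open 0.059705192662551955 grip 19.97807122883387
held 0.059626826387230686 19.978486181935295
hit True [ 0.61000929 -0.0885889   0.08902303] t 10.2917
blue 48 [381.1 217.6] [ 0.6144 -0.063 ]
green 727 [295.4 317.4] [0.4361 0.0454]
yellow 479 [365.2 312.5] [ 0.4654 -0.0646]
white 348 [427.1 341.8] [ 0.437  -0.1765]
```

View pics/top1.png

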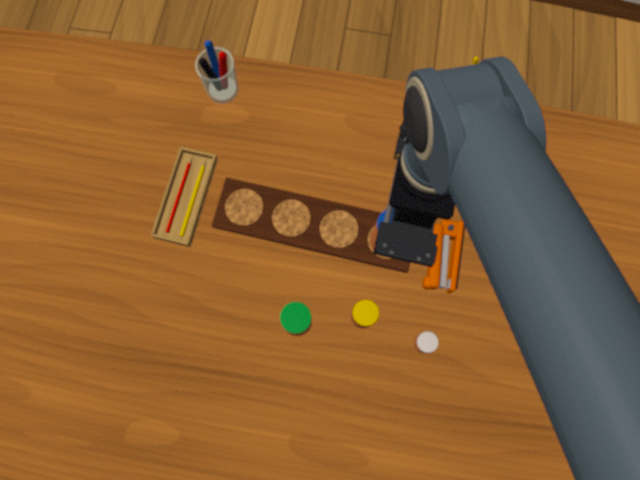

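The view shows blue released on its disc, partly hidden under the arm near (385,235), with the other canisters and the stapler unmoved. Touchdown came at the expected height, so I'll carry on and check as I go.

Run:
```python
from h import *
for n in ("green","yellow","white"): job(n)
arm.move_ptp([.35,-.55,.3],O)
for c in ("top","scene"):
    im=imaging.get_image(c); cv2.imwrite(f"pics/{c}2.png",im["image"][:,:,::-1])
    for k,v in lids(im,.012).items(): print(k,*v,np.round(1000*(v[2]-DISC[k]),1))
print(arm.current_t())
```

```text
green open 0.05168674679868407 grip 20.156475668773055
held 0.05172791257387315 20.163845492061228
hit True [0.61569938 0.00133529 0.06807188] t 18.775
yellow open 0.04345483465699113 grip 19.999045834410936
held 0.04348073635078043 19.998991631437093
hit True [0.62138782 0.09117298 0.05802222] t 27.6333
white open 0.03556717865683142 grip 19.999887705780566
held 0.035730954624073 19.99986983835697
hit True [0.62698769 0.18105854 0.04303012] t 38.375
blue 953 [395.  224.9] [ 0.6063 -0.0868] [-3.5  1.6]
green 687 [340.3 216.6] [0.6121 0.0019] [-3.5  0.4]
yellow 429 [288.7 208.7] [0.6183 0.0912] [-3.  -0.1]
white 290 [240.8 201.8] [0.6236 0.1799] [-3.3 -1.3]
blue 785 [250.7 243.9] [ 0.6168 -0.0853] [7.  3.1]
green 561 [304.  249.5] [0.6218 0.0032] [6.2 1.7]
yellow 388 [353.9 254.3] [0.6257 0.0916] [4.4 0.3]
white 637 [492.1 384.4] [0.8826 0.2528] [255.7  71.6]
43.6583
```

View pics/top2.png

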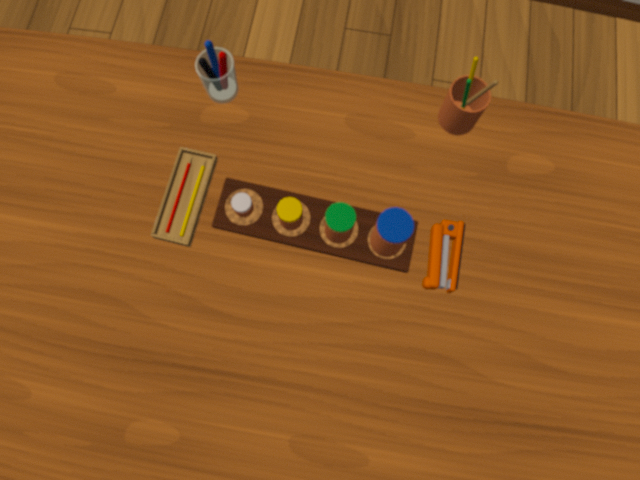

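View pics/scene2.png

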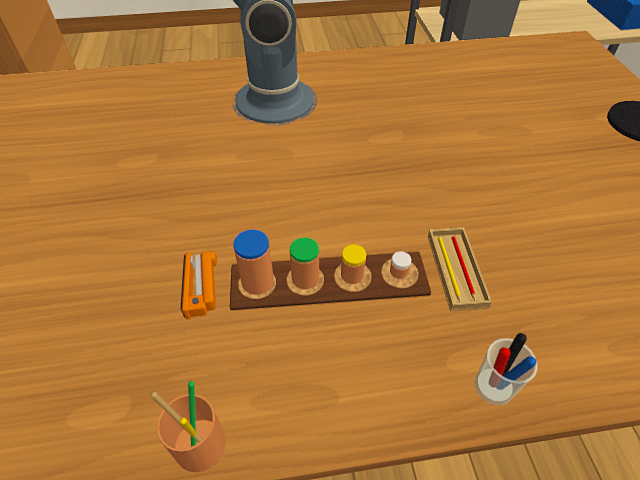

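Both pictures show all four canisters upright on their discs: blue (395,225) next to the stapler, then green, yellow and white (241,202) next to the tray. The measured offsets are about 3 mm in the top view and up to 8 mm in the scene view, which is biased by the lid rims. Both are within the 13 mm limit, and the stapler and tray are where they were.

```bash
python3 -c "
from h import *
print(sign_off())"
```

```text
the job is handed in; nothing more can be done
None
```

I handed the job in at about 44 s: blue, green, yellow and white stand upright on their discs from the stapler end to the tray end, all measured within the 13 mm limit, with no verdict returned by the sign-off call.

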